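# Lock the fruit mill's shaft

### The arm

A 6-joint arm with a two-finger parallel gripper is mounted at the origin on the work surface. World frame = base frame: x ahead of the robot, y to its left, z up, the work surface at z = 0. Lengths are in m, angles in rad, forces in N, time in s.
With the tool pointing down it reaches from about 0.275 to 0.75 m from the base axis. Payload 10.2 kg.
Tool frame: the origin (TCP) lies at the very end of the fingers, on their centre line; the grasp point (between the pads) lies 19 mm behind it (arm.grip_depth is the distance from the TCP to the grasp point, in m); z points along the fingers, y is the direction in which the jaws open and shut (so a half turn about z gives the same grasp; the last joint's range is limited). The gripper opens to 85 mm and grips with 20 to 120 N. Pads are 22 mm wide; open, the fingers measure 114 mm over their backs; the gripper's body (76 mm by 85 mm) begins 54 mm behind the grasp point. The pads swing forward as they close: fully open they stand 13 mm farther back than shut.
Start: joints at [1.114, 0.313, 1.498, -0, 1.331, -0.223], TCP at [0.122, 0.511, 0.231] pointing down, gripper open.
Joint ranges: [-2.94, 2.94], [-0.97, 2.17], [0.19, 2.56], [-1.23, 4.37], [0.02, 3.11], [-2.88, 2.88]. Speed limits (rad/s): [2.39, 2.39, 3.01, 3.14, 3.14, 3.14].

### API

Orientations are given as [roll, pitch, yaw] about the fixed x, y, z axes, in that order (R = Rz(yaw) Ry(pitch) Rx(roll)).
In Python, from plant import status, optics, ticket, arm gives the robot as it stands.
- The arm moves only by the tool jog_arm, never from a script. Its argument "deltas" is a list of rows, each an object with "grip": the finger opening in mm, from 0 to 85.4; "xyz": the shift along the world's x, y, z scaled (see below), a list of three; "rot": the turn, a rotation vector about the world's x, y, z scaled (see below), a list of three. In form: [{"grip": grip, "xyz": [tx, ty, tz], "rot": [ax, ay, az]}, ...]. A call has exactly 10 rows; each row is the pose to reach, as a shift and turn from the pose commanded when the call began; what a row does not reach only later rows make up. The controller multiplies each number of a shift by 0.5 m and each number of a turn by 30 degrees. A row lasts 1/12 s, in which the tool goes at most 41.7 mm and 7.16 degrees, less where a joint would pass 70% of its speed; a pose out of reach is approached as far as the arm can. A call with a number of a shift or a turn outside -1 to 1 is refused whole. A call with a gripper value outside its range is refused whole. The fingers move at their own pace and stop on an object; "grip_force" is the grip in N (left out, the last holds). Time passes only in rows, so rows that repeat a pose let the fingers close, or fill a call up. It gives the time, the measured TCP pose, the force and the opening at its end, in the units of the state.
- status.sense(): the state, without advancing time (a new reading comes with each control period).
- optics.camera(name): name is "scene" or "top" or "wrist"; returns (picture, depth): 420x560x3 uint8, red, green, blue; 420x560 float32, m along the optical axis (not along the pixel's ray), 0 where there is no reading.
- optics.calibration(name): a dict with "fovy" (degrees; the focal length in pixels is half the picture's height over the tangent of half this angle, whatever the lens; pixels are square), "cx", "cy" (the principal point, pixels), "dist_coeffs" ([k1, k2, p1, p2, k3] as OpenCV has them; the pictures are not rectified), "R" (3x3) and "t" (3): a world point X has camera coordinates R X + t; the wrist camera has in their place "T_tool_cam" (4x4, takes a point from camera to tool coordinates, whose origin is the TCP and whose axes are the flange's). Camera axes: x right, y down, z forward; pixel columns grow to the right and rows downward; lengths in m; the calibration is good to about 2 mm. A picture is of the moment at which its call begins: read the wrist's pose just before it. calibration takes no time and is no camera call.
- ticket.close_job(): hands the job in, once; it reports no verdict.
The state is a dict: "time": time; "joint_positions": joint angles; "joint_vel": joint speeds; "tau": joint torques, N m; "tool_pos": TCP position; "ee_rot": TCP orientation; "ft_force": force on the tool from outside, world axes, zero at the start; "wrist_torque": the same for the moment, N m; "gripper_width": opening from 0.0 (shut) to 1.0 (fully open).
Only numpy, scipy, OpenCV 4.12 (cv2) and the standard library are available. Lean on these libraries where they do the work, as an engineer would, in place of code of your own. Each camera call takes 0.05 s, during which the arm holds its last target.

### The job

Lock the fruit mill's shaft so that it can be cleaned: with a fingertip, push the peg on the orange disc's lever to turn the disc until its slot lines up with the steel bar, then push the bar by its blue pad through the slot until it is fully home. Only push things, lift nothing, and leave the jar, cups, apple and tools around the mill where they stand; finish clear of the mill.

Things in the scene. Friction and masses are not known exactly. Their poses are not given: they have to be found in the camera images.
- mill: White fruit mill: fixed housing, 150 mm in its x, y from -203 to +263 mm, deck 60 mm above the table; steel hopper (radius 60, top at 150) at y = +190. Origin on the table, below the axis of the orange disc; z up, -x side faces the robot. The lock bar lies on the deck along y at x = 0, on the -y side of the disc, and travels to +y. Yaw -0.45 to 0.55. 'Mill frame' below means this frame.
- disc_top (a point): Centre of the orange locking disc, on its axis, at its top face, 84 mm above the table. Disc radius 38 mm. Its slot is a groove 16 mm wide, open at the top, right across the diameter, with flared mouths. The bar (8 mm wide, tapered nose) enters freely within about 0.12 rad of in line and hits the disc's edge if far out of line.
- lock_disc (a joint): Angle (rad) of the orange disc about its upright axis, positive anticlockwise seen from above; 0 = slot exactly in line with the bar. Stops at -0.6 and 1.45; starts at 0.6 to 1.3, so it is to be turned clockwise. Friction about 2 N at the peg; stays where it is left. At angle q the lever's peg is at (-55 cos q, -55 sin q) mm in the mill frame.
- lever_peg (a point): Black upright peg at the end of the disc's lever, to be pushed: 12 mm diameter, 55 mm from the disc's axis. This point: on the peg's centre line, 108 mm above the table. The peg stands from the lever's top (91 mm above the table) to 125 mm. The lever is 14 mm wide and points from the disc towards the mill's -x when the slot is in line.
- lock_bar (a joint): Travel (m) of the steel lock bar to the mill's +y. Starts at 0 to 0.006, its nose just short of the disc. Fully home, through the slot and into the aluminium keeper beyond the disc, it reads 0.105, a hard stop: the blue pad is then up against the aluminium guide on the near side of the disc. Friction about 2 N; stays where it is left.
- bar_pad (a point): Centre of the rear (mill's -y) face of the blue push pad at the bar's rear end: the face to push. Pad 32 mm wide (x), 8 mm thick (y), from 70 to 126 mm above the table. This point is 105 mm above the table, in the mill frame at x = 0, y = -175 mm + travel. The aluminium guide and keeper beside the bar are 34 mm wide over all and 84 mm above the table.
- sample_jar: small closed glass jar with white cap, 32 mm across, 45 mm tall, standing on the mill's deck beside the bar. Loose; to be left alone. Origin: under the middle of it, at its lowest.
- catch_cup: white cup, 68 mm across, 70 mm tall, on the table under the mill's spout. Loose; to be left alone. Origin: under the middle of it, at its lowest.
- clear_cup: clear plastic cup, 72 mm across, 90 mm tall, on the table at the robot's side of the mill. Loose; to be left alone. Origin: under the middle of it, at its lowest.
- apple: red apple, 72 mm across, 66 mm tall, on the table on the far side of the mill. Loose; to be left alone. Origin: under the middle of it, at its lowest.
- flat_grater: flat steel grater with green handle, 85 mm x 235 mm, 10 mm high, lying on the table on the far side. Loose; to be left alone. Origin: under it, near the middle of its length.
- measuring_cylinder: glass measuring cylinder on a round foot, 60 mm across the foot, 155 mm tall, far side of the mill. Loose; to be left alone. Origin: under the middle of it, at its lowest.
- scoop: green scoop like a spoon, 160 mm long, lying on the table at the robot's side. Loose; to be left alone. Origin: under the middle of it, at its lowest.

How it is judged:
On the way, in this order (a step that is already met when the one before it is completed fails the run):
1. the disc's slot is in line with the bar (value of joint lock_disc between -0.2 and 0.2 rad), for 0.1 s.
2. the bar is pushed through the slot, fully home (all of step 1 and value of joint lock_bar above 0.099 m), for 0.2 s.
At the end, for the whole second after the job is handed in: The bar is home (travel over 99 mm of 105) through the slot, at rest, and the disc is in line with it (within 0.2 rad); the robot touches nothing (all of step 2 and velocity of joint lock_bar between -0.01 and 0.01 m/s).
It fails at once if a bystander was moved more than 40 mm or knocked over (distance of any of sample_jar, catch_cup, clear_cup, apple, flat_grater, measuring_cylinder, scoop from where it was at the start of the episode above 0.04 m or angle between any of sample_jar, catch_cup, clear_cup, apple, flat_grater, measuring_cylinder, scoop's own z axis and vertical above 0.5 rad).
It fails at once if something was lifted (height (world z) of sample_jar above 0.085 m or height (world z) of any of catch_cup, clear_cup, apple, flat_grater, measuring_cylinder, scoop above 0.025 m).
It also fails if it takes over 48 s, if anything falls off the work surface, if the arm or the gripper's body presses on something with over 40 N, if the wrist force passes 120 N, or if a joint passes its speed limit or range.

## Working session

There is one attempt and no reset: what is moved stays moved. The work goes in short steps, Python scripts to look and compute and a tool call to move; the robot and the scene stay as the last step left them, time stands still between calls to the robot, and variables do not carry over. Pictures are saved under pics/ and viewed, and the job is handed in when it is done.

Besides the shell and the picture viewer there is one more tool, called as name([rows], argument=value, ...), one row to a line, values as JSON. jog_arm: Moves the arm, as the interface text tells. Shifts and turns lie within -1 to 1; 1 stands for 0.5 m of shift or 30 degrees of turn. Its arguments: {"type":"object","properties":{"deltas":{"type":"array"},"grip_force":{"type":"number"}},"required":["deltas"]}

```bash
ls; mkdir -p pics; cat > h.py <<'E'
import numpy as np,cv2
from plant import status,optics,ticket,arm
def K(c,h=420):
    f=h/2/np.tan(np.radians(c['fovy'])/2); return np.array([[f,0,c['cx']],[0,f,c['cy']],[0,0,1]])
def cast(c,uv,z):
    uv=np.array(uv,float).reshape(-1,1,2)
    n=cv2.undistortPoints(uv,K(c),np.array(c['dist_coeffs'])).reshape(-1,2)
    R=np.array(c['R']);t=np.array(c['t']);C=-R.T@t
    d=np.c_[n,np.ones(len(n))]@R
    return C+d*((z-C[2])/d[:,2])[:,None]
def proj(c,X):
    R=np.array(c['R']);t=np.array(c['t'])
    return cv2.projectPoints(np.array(X,float).reshape(-1,1,3),cv2.Rodrigues(R)[0],t,K(c),np.array(c['dist_coeffs']))[0].reshape(-1,2)
def save(n,p): cv2.imwrite(n,cv2.cvtColor(p,cv2.COLOR_RGB2BGR))
E
python3 - <<'E'
from h import *
s=status.sense();print(s['time'],s['tool_pos'],s['ee_rot'])
for n in('scene','top'):
    p,d=optics.camera(n);save(f'pics/{n}0.png',p);np.savez(f'{n}0.npz',p=p,d=d)
    c=optics.calibration(n);print(n,c['fovy'],c['dist_coeffs'],-np.array(c['R']).T@c['t'])
E
```

```text
pics
0.0 [0.12152343 0.51046761 0.23073128] [-3.14033116e+00 -2.99667821e-04  2.90778053e+00]
scene 51.42836329372885 [-0.03757426  0.          0.          0.          0.        ] [0.8891036  0.30270845 0.65487078]
top 52.43235134151218 [-0.09297763  0.          0.          0.          0.        ] [0.44003794 0.11064556 0.91044142]
```

View pics/scene0.png

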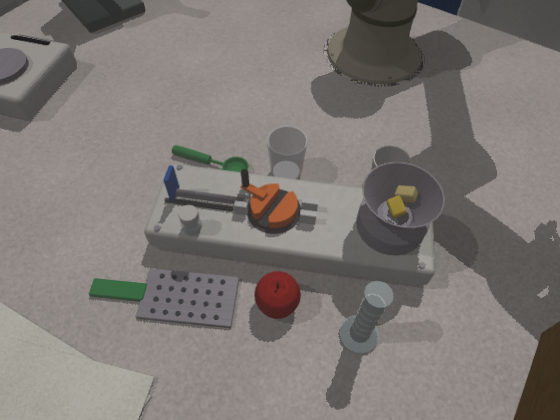

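View pics/top0.png

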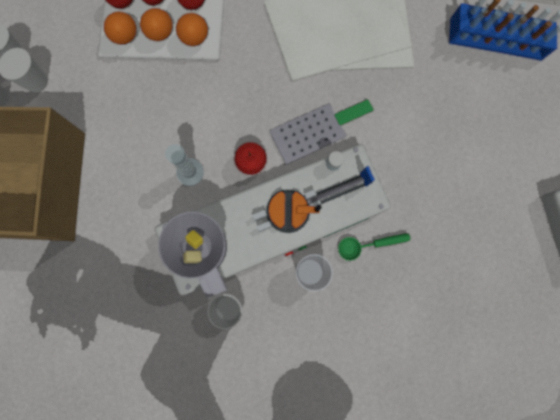

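The top view shows the disc at about (288,211), the peg near (317,208) and the blue pad near (368,177). The scene view shows the peg at (245,178) and the pad at (171,184). I'll zoom in and measure.

```bash
python3 - <<'E'
from h import *
for n,(x0,y0,x1,y1) in dict(scene=(140,140,340,260),top=(230,140,400,270)).items():
    p=np.load(n+'0.npz')['p'];q=cv2.resize(p[y0:y1,x0:x1],None,fx=4,fy=4,interpolation=cv2.INTER_CUBIC)
    save(f'pics/{n}z.png',q)
    h=cv2.cvtColor(p,cv2.COLOR_RGB2HSV);c=optics.calibration(n)
    roi=np.zeros(p.shape[:2],np.uint8);roi[y0:y1,x0:x1]=1
    for nm,lo,hi,z in(('or',(3,150,100),(18,255,255),.084),('blue',(105,120,40),(130,255,255),.126)):
        m=cv2.inRange(h,lo,hi)*roi
        ys,xs=np.nonzero(m);pts=np.c_[xs,ys].astype(np.float32)
        (cc,r)=cv2.minEnclosingCircle(pts);rect=cv2.minAreaRect(pts)
        print(n,nm,len(xs),pts.mean(0),cc,r,rect,cast(c,[pts.mean(0)],z))
E
```

```text
scene or 1048 [272.78055 202.4084 ] (271.0, 199.0) 26.832914352416992 ((271.5, 203.0), (38.0, 49.0), 90.0) [[0.5539432  0.07615297 0.084     ]]
scene blue 59 [168.08475 172.76271] (168.5, 173.0) 7.826338291168213 ((168.0689697265625, 172.82757568359375), (3.713906764984131, 15.598407745361328), 21.801410675048828) [[ 0.62190988 -0.07448918  0.126     ]]
top or 921 [288.60803 209.13573] (276.488525390625, 187.02110290527344) 44.52085876464844 ((271.201904296875, 191.14488220214844), (87.53168487548828, 39.47698211669922), 46.97493362426758) [[0.55493684 0.07684715 0.084     ]]
top blue 139 [366.73383 175.67625] (366.5, 175.5) 8.631438255310059 ((366.4349060058594, 175.75685119628906), (15.476229667663574, 10.09679126739502), 65.55604553222656) [[ 0.61844793 -0.06809334  0.126     ]]
```

View pics/topz.png

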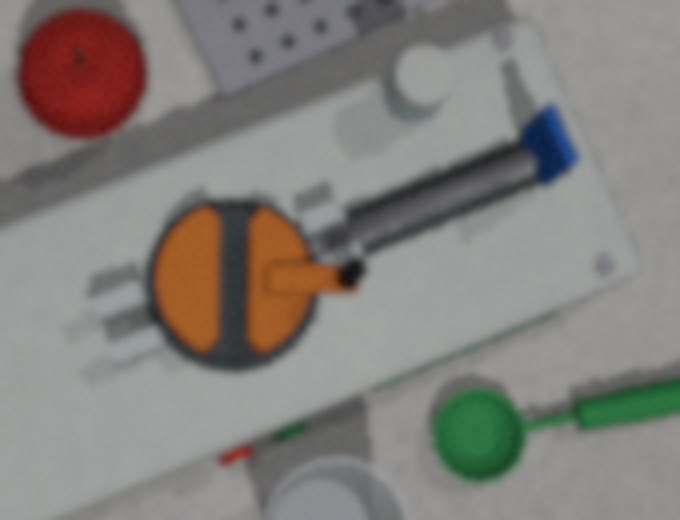

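View pics/scenez.png

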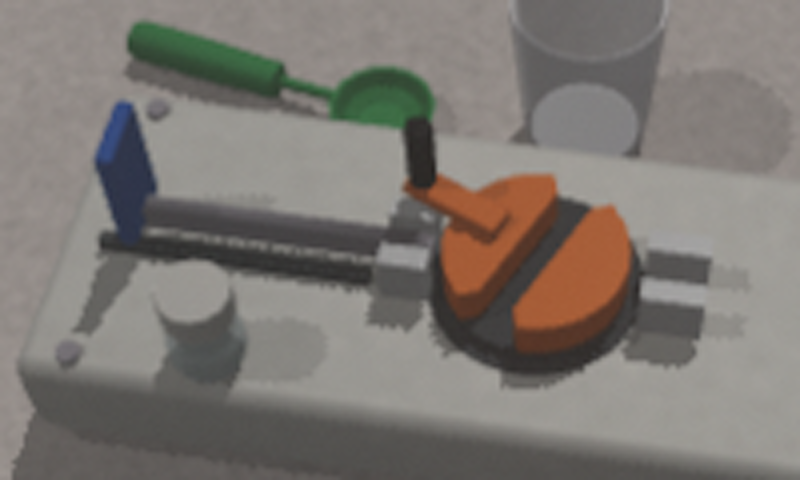

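```bash
python3 - <<'E'
from h import *
D={n:np.load(n+'0.npz') for n in('scene','top')}
C={n:optics.calibration(n) for n in D}
o=dict(scene=(140,140),top=(230,140))
f=lambda n,x,y:(x/4+o[n][0]-.375,y/4+o[n][1]-.375)
L=[('disc','top',234,283,.084),('disc','scene',537,258,.084),('pegtop','top',352,268,.125),('pegtop','scene',418,122,.125),('pegbot','scene',424,186,.091),
('padtopA','top',555,108,.126),('padtopB','top',577,160,.126),('padtopA','scene',101,160,.126),('padtopB','scene',125,103,.126),
('screwR','top',604,265,.06),('screwF','top',503,38,.06),('screwR','scene',158,110,.06),('screwF','scene',68,352,.06),
('jar','top',424,78,.105),('jar','scene',195,283,.105),
('barrear','top',530,160,.084),('bar','scene',150,212,.08),('keepmid','top',120,305,.084),('keepmid','scene',678,272,.084),('guide','top',322,225,.084),('guide','scene',402,245,.084)]
for l in L: print(l[0],l[1],cast(C[l[1]],[f(l[1],*l[2:4])],l[4])[0].round(4))
# depth points of the pad & deck in world
for n in D:
    c=C[n];p,d=D[n]['p'],D[n]['d'];hs=cv2.cvtColor(p,cv2.COLOR_RGB2HSV)
    m=cv2.inRange(hs,(105,120,40),(130,255,255))>0
    R=np.array(c['R']);t=np.array(c['t'])
    yy,xx=np.mgrid[:420,:560]
    nn=cv2.undistortPoints(np.c_[xx.ravel(),yy.ravel()].astype(float).reshape(-1,1,2),K(c),np.array(c['dist_coeffs'])).reshape(-1,2)
    X=((np.c_[nn,np.ones(len(nn))]*d.ravel()[:,None]-t)@R).reshape(420,560,3)
    np.save(n+'X.npy',X)
    ok=(d>0)&(np.abs(X[...,0]-.62)<.08)&(np.abs(X[...,1]+.07)<.07)&m
    P=X[ok];print(n,len(P))
    T=P[P[:,2]>.119];print('top strip',len(T),T.mean(0),T[T[:,0].argmin()],T[T[:,0].argmax()])
    om=(cv2.inRange(hs,(3,150,100),(18,255,255))>0)&(d>0)&(np.abs(X[...,2]-.084)<.003)&(X[...,0]<.65)
    P=X[om].astype(np.float32);print('disc',cv2.minEnclosingCircle(P[:,:2].copy()),P[:,2].mean())
    dm=(d>0)&(np.abs(X[...,2]-.06)<.004);
    dm=cv2.morphologyEx(dm.astype(np.uint8),cv2.MORPH_OPEN,np.ones((3,3)))>0
    P=X[dm].astype(np.float32);print('deck',len(P),cv2.minAreaRect(P[:,:2].copy()))
E
```

```text
disc top [0.5525 0.0777 0.084 ]
disc scene [0.5558 0.0795 0.084 ]
pegtop top [0.5559 0.0244 0.125 ]
pegtop scene [0.5513 0.0205 0.125 ]
pegbot scene [0.5555 0.0242 0.091 ]
padtopA top [ 0.6362 -0.0713  0.126 ]
padtopB top [ 0.6113 -0.0819  0.126 ]
padtopA scene [ 0.6349 -0.0695  0.126 ]
padtopB scene [ 0.6081 -0.0808  0.126 ]
screwR top [ 0.5716 -0.1121  0.06  ]
screwF top [ 0.6889 -0.0592  0.06  ]
screwR scene [ 0.568  -0.1138  0.06  ]
screwF scene [ 0.6846 -0.0612  0.06  ]
jar top [ 0.6538 -0.0113  0.105 ]
jar scene [ 0.6499 -0.0144  0.105 ]
barrear top [ 0.6196 -0.0683  0.084 ]
bar scene [ 0.6221 -0.0669  0.08  ]
keepmid top [0.5397 0.133  0.084 ]
keepmid scene [0.5303 0.13   0.084 ]
guide top [0.5828 0.0352 0.084 ]
guide scene [0.5805 0.0308 0.084 ]
scene 59
top strip 59 [ 0.6220901  -0.07418492  0.12646433] [ 0.60804184 -0.07861738  0.12584083] [ 0.63569954 -0.0684095   0.12666429]
disc ((0.5537418723106384, 0.07717574387788773), 0.03754478320479393) 0.08482978
deck 15267 ((0.40985599160194397, -0.11505955457687378), (0.6616175174713135, 1.2335777282714844), 10.849588394165039)
top 139
top strip 55 [ 0.62232455 -0.07298943  0.12478385] [ 0.60951256 -0.07748982  0.12109032] [ 0.63578289 -0.07083088  0.12470665]
disc ((0.5551254153251648, 0.07849887758493423), 0.03806157782673836) 0.08399285
deck 10429 ((0.7055608034133911, -0.017649412155151367), (0.6320371627807617, 1.0069245100021362), 0.9139146208763123)
```

jog_arm([
  {"grip": 0,"xyz": [0.045,-0.05,0],"rot": [0,0,-0.03]},
  {"grip": 0,"xyz": [0.09,-0.1,0],"rot": [0,0,-0.06]},
  {"grip": 0,"xyz": [0.135,-0.15,0],"rot": [0,0,-0.09]},
  {"grip": 0,"xyz": [0.18,-0.2,0],"rot": [0,0,-0.12]},
  {"grip": 0,"xyz": [0.225,-0.25,0],"rot": [0,0,-0.16]},
  {"grip": 0,"xyz": [0.27,-0.3,0],"rot": [0,0,-0.2]},
  {"grip": 0,"xyz": [0.315,-0.35,0],"rot": [0,0,-0.24]},
  {"grip": 0,"xyz": [0.36,-0.4,0],"rot": [0,0,-0.28]},
  {"grip": 0,"xyz": [0.405,-0.45,0],"rot": [0,0,-0.3]},
  {"grip": 0,"xyz": [0.45,-0.5,0],"rot": [0,0,-0.32]},
], grip_force=40)

```text
time: 0.93
tool_pos: [0.3473, 0.2593, 0.2312]
ee_rot: [-3.141, -0.0, 2.74]
ft_force: [0.7, 0.8, -0.2]
gripper_width: -0.003
```

jog_arm([
  {"grip": 0,"xyz": [0.045,-0.05,0],"rot": [0,0,-0.03]},
  {"grip": 0,"xyz": [0.09,-0.1,0],"rot": [0,0,-0.06]},
  {"grip": 0,"xyz": [0.135,-0.15,0],"rot": [0,0,-0.09]},
  {"grip": 0,"xyz": [0.18,-0.2,0],"rot": [0,0,-0.12]},
  {"grip": 0,"xyz": [0.235,-0.25,0],"rot": [0,0,-0.16]},
  {"grip": 0,"xyz": [0.28,-0.3,0],"rot": [0,0,-0.2]},
  {"grip": 0,"xyz": [0.325,-0.35,0],"rot": [0,0,-0.24]},
  {"grip": 0,"xyz": [0.37,-0.4,0],"rot": [0,0,-0.28]},
  {"grip": 0,"xyz": [0.42,-0.45,0],"rot": [0,0,-0.3]},
  {"grip": 0,"xyz": [0.462,-0.5,0],"rot": [0,0,-0.32]},
])

```text
time: 1.77
tool_pos: [0.5787, 0.0092, 0.2308]
ee_rot: [-3.141, -0.001, 2.572]
ft_force: [0.3, 0.4, 0.3]
gripper_width: 0.0
```

```bash
python3 - <<'E'
from h import *
s=status.sense();print(s['time'],s['tool_pos'],s['ee_rot'])
p,d=optics.camera('wrist');save('pics/w1.png',p);np.savez('w1.npz',p=p,d=d,pos=s['tool_pos'],rot=s['ee_rot'])
p,d=optics.camera('scene');save('pics/s1.png',p)
c=optics.calibration('wrist');print(c)
E
```

```text
1.7667 [0.57867427 0.0092241  0.23082391] [-3.14139208e+00 -5.80502018e-04  2.57190694e+00]
{'fovy': 65.00748181482179, 'cx': 284.934970379913, 'cy': 208.29820262862486, 'dist_coeffs': array([-0.02472429,  0.        ,  0.        ,  0.        ,  0.        ]), 'T_tool_cam': array([[-9.01817306e-04, -9.45843854e-01, -3.24620686e-01,
         8.39665043e-02],
       [ 9.99999343e-01, -1.08263667e-03,  3.76404021e-04,
         3.77338546e-04],
       [-7.07465690e-04, -3.24620134e-01,  9.45844209e-01,
        -1.42757482e-01],
       [ 0.00000000e+00,  0.00000000e+00,  0.00000000e+00,
         1.00000000e+00]])}
```

View pics/w1.png

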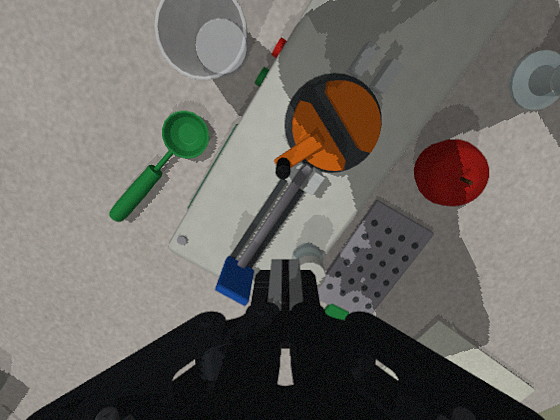

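View pics/s1.png

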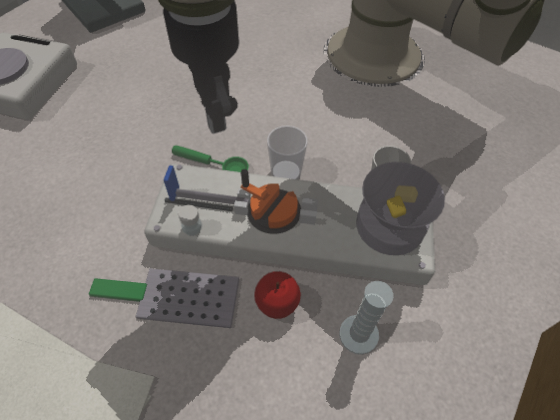

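The wrist view shows the disc centred near (334,121), the peg top near (283,166) and the pad near (234,280), with the way down clear. I'll measure these from this second viewpoint.

```bash
cat >> h.py <<'E'
from scipy.spatial.transform import Rotation as Ro
def wcal(pos,rot):
    c=dict(optics.calibration('wrist'));T=np.eye(4);T[:3,:3]=Ro.from_euler('xyz',rot).as_matrix();T[:3,3]=pos
    M=np.linalg.inv(T@c['T_tool_cam']);c['R']=M[:3,:3];c['t']=M[:3,3];return c
E
python3 - <<'E'
from h import *
w=np.load('w1.npz');c=wcal(w['pos'],w['rot']);p=w['p']
q=cv2.resize(p[60:310,200:400],None,fx=3,fy=3,interpolation=cv2.INTER_CUBIC)[:600];
save('pics/w1z.png',cv2.resize(p[60:310,200:400],None,fx=2.4,fy=2.4,interpolation=cv2.INTER_CUBIC))
R=c['R'];t=c['t'];d=w['d']
yy,xx=np.mgrid[:420,:560]
nn=cv2.undistortPoints(np.c_[xx.ravel(),yy.ravel()].astype(float).reshape(-1,1,2),K(c),np.array(c['dist_coeffs'])).reshape(-1,2)
X=((np.c_[nn,np.ones(len(nn))]*d.ravel()[:,None]-t)@R).reshape(420,560,3)
hs=cv2.cvtColor(p,cv2.COLOR_RGB2HSV)
om=(cv2.inRange(hs,(3,150,60),(18,255,255))>0)&(d>0)&(np.abs(X[...,2]-.084)<.003)
P=X[om].astype(np.float32);print('disc',cv2.minEnclosingCircle(P[:,:2].copy()),P[:,2].mean())
dk=(hs[...,2]<50)&(d>0)&(X[...,2]>.118)&(X[...,2]<.13)&(yy<200)
P=X[dk];print('pegtop',len(P),P.mean(0), P.min(0),P.max(0))
bm=(cv2.inRange(hs,(105,100,30),(130,255,255))>0)&(X[...,2]>.123)&(X[...,2]<.13)
P=X[bm];print('padtop',len(P),P.mean(0),P.min(0),P.max(0),cv2.minAreaRect(P[:,:2].astype(np.float32)))
dk=(hs[...,2]<60)&(d>0)&(X[...,2]>.225)&(X[...,2]<.26);P=X[dk]-w['pos'];
Rt=Ro.from_euler('xyz',w['rot']).as_matrix();Q=P@Rt;print('finger tool coords',len(Q),Q.min(0),Q.max(0))
for z in(-.002,-.01,-.02,-.03):
    qq=Q[np.abs(Q[:,2]-z)<.004]
    if len(qq):print(z,len(qq),qq.min(0),qq.max(0))
E
```

```text
disc ((0.5533907413482666, 0.0782155990600586), 0.03829602152109146) 0.08415732
pegtop 179 [0.55340045 0.02375136 0.12452293] [0.54805347 0.01840929 0.11826176] [0.55921698 0.02879398 0.12688758]
padtop 291 [ 0.62143785 -0.07293855  0.12558656] [ 0.60729961 -0.08262102  0.12302751] [ 0.63640384 -0.06423141  0.12743836] ((0.6217888593673706, -0.07330799102783203), (0.030764112249016762, 0.008360619656741619), 25.870223999023438)
finger tool coords 1066 [ 0.00587403 -0.01305287 -0.02917056] [ 0.01194088  0.01380945 -0.00368804]
-0.002 11 [ 0.01044732 -0.00095814 -0.00569731] [ 0.01151124  0.00184781 -0.00368804]
-0.01 277 [ 0.00627713 -0.01301236 -0.01395516] [ 0.0116444   0.01348435 -0.00609373]
-0.02 381 [ 0.00599739 -0.01295904 -0.02396723] [ 0.01194088  0.01380183 -0.01604201]
-0.03 197 [ 0.00612248 -0.01305287 -0.02917056] [ 0.01184141  0.01380945 -0.02600273]
```

View pics/w1z.png

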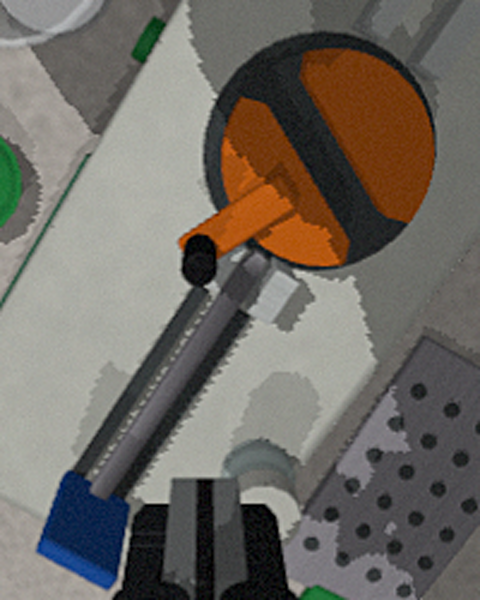

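jog_arm([
  {"grip": 0,"xyz": [0,0,-0.03],"rot": [0,0,0]},
  {"grip": 0,"xyz": [0,0,-0.07],"rot": [0,0,0]},
  {"grip": 0,"xyz": [0,0,-0.11],"rot": [0,0,0]},
  {"grip": 0,"xyz": [0,0,-0.15],"rot": [0,0,0]},
  {"grip": 0,"xyz": [0,0,-0.19],"rot": [0,0,0]},
  {"grip": 0,"xyz": [0,0,-0.23],"rot": [0,0,0]},
  {"grip": 0,"xyz": [0,0,-0.26],"rot": [0,0,0]},
  {"grip": 0,"xyz": [0,0,-0.26],"rot": [0,0,0]},
  {"grip": 0,"xyz": [-0.008,0.004,-0.26],"rot": [0,0,0]},
  {"grip": 0,"xyz": [-0.016,0.008,-0.26],"rot": [0,0,0]},
])

```text
time: 2.7
tool_pos: [0.5697, 0.015, 0.1022]
ee_rot: [3.141, 0.001, 2.573]
ft_force: [-0.5, 0.3, -0.4]
gripper_width: -0.005
```

jog_arm([
  {"grip": 0,"xyz": [-0.015,0.0,0],"rot": [0,0,0]},
  {"grip": 0,"xyz": [-0.03,0.002,0],"rot": [0,0,0]},
  {"grip": 0,"xyz": [-0.04,0.005,0],"rot": [0,0,0]},
  {"grip": 0,"xyz": [-0.05,0.009,0],"rot": [0,0,0]},
  {"grip": 0,"xyz": [-0.06,0.015,0],"rot": [0,0,0]},
  {"grip": 0,"xyz": [-0.069,0.021,0],"rot": [0,0,0]},
  {"grip": 0,"xyz": [-0.078,0.028,0],"rot": [0,0,0]},
  {"grip": 0,"xyz": [-0.085,0.036,0],"rot": [0,0,0]},
  {"grip": 0,"xyz": [-0.095,0.049,0],"rot": [0,0,0]},
  {"grip": 0,"xyz": [-0.095,0.049,0],"rot": [0,0,0]},
])

```text
time: 3.53
tool_pos: [0.5212, 0.0406, 0.1012]
ee_rot: [3.142, -0.001, 2.574]
ft_force: [-0.5, -0.4, 0.7]
gripper_width: 0.003
```

```bash
python3 - <<'E'
from h import *
s=status.sense();print(s['time'],s['tool_pos'],s['ee_rot'],s['ft_force'])
p,d=optics.camera('wrist');save('pics/w2.png',p)
p,d=optics.camera('scene');save('pics/s2.png',cv2.resize(p[130:280,130:350],None,fx=3.5,fy=3.5,interpolation=cv2.INTER_CUBIC))
E
```

```text
3.5333 [0.52115292 0.04059855 0.10116332] [ 3.14153258e+00 -1.27006053e-03  2.57350620e+00] [-0.53294969 -0.40344724  0.74081361]
```

View pics/w2.png

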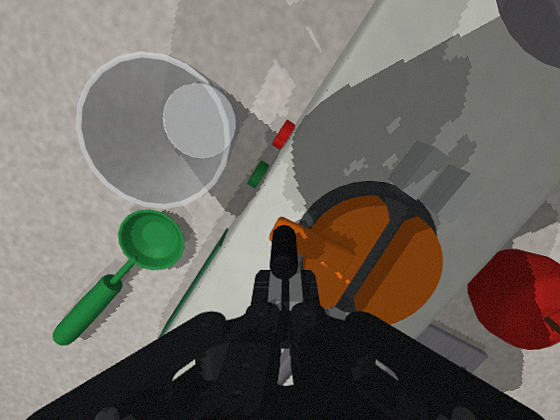

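View pics/s2.png

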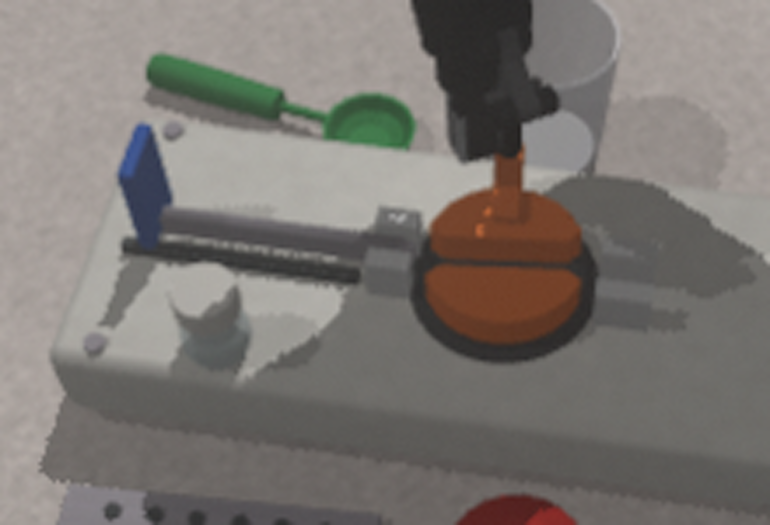

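jog_arm([
  {"grip": 0,"xyz": [-0.003,0.006,0],"rot": [0,0,0]},
  {"grip": 0,"xyz": [-0.005,0.011,0],"rot": [0,0,0]},
  {"grip": 0,"xyz": [-0.005,0.011,0],"rot": [0,0,0]},
  {"grip": 0,"xyz": [-0.005,0.011,0],"rot": [0,0,0]},
  {"grip": 0,"xyz": [0.015,-0.002,0],"rot": [0,0,0]},
  {"grip": 0,"xyz": [0.045,-0.022,0.02],"rot": [0,0,-0.1]},
  {"grip": 0,"xyz": [0.06,-0.06,0.06],"rot": [0,0,-0.2]},
  {"grip": 0,"xyz": [0.09,-0.1,0.1],"rot": [0,0,-0.4]},
  {"grip": 0,"xyz": [0.12,-0.15,0.1],"rot": [0,0,-0.6]},
  {"grip": 0,"xyz": [0.15,-0.2,0.1],"rot": [0,0,-0.8]},
])

```text
time: 4.47
tool_pos: [0.5981, -0.0617, 0.1526]
ee_rot: [3.14, 0.001, 2.149]
ft_force: [-0.3, 0.3, -0.3]
gripper_width: 0.002
```

```bash
python3 - <<'E'
from h import *
s=status.sense();print(s['time'],s['tool_pos'],s['ee_rot'],s['ft_force'])
for n in('wrist','top','scene'):
    p,d=optics.camera(n);save(f'pics/{n}3.png',p);np.savez(n+'3.npz',p=p,d=d,pos=s['tool_pos'],rot=s['ee_rot'])
E
```

```text
4.4667 [ 0.59813247 -0.06173989  0.15256849] [3.13998964e+00 1.35416377e-03 2.14911510e+00] [-0.32173974  0.33972538 -0.28286999]
```

View pics/wrist3.png

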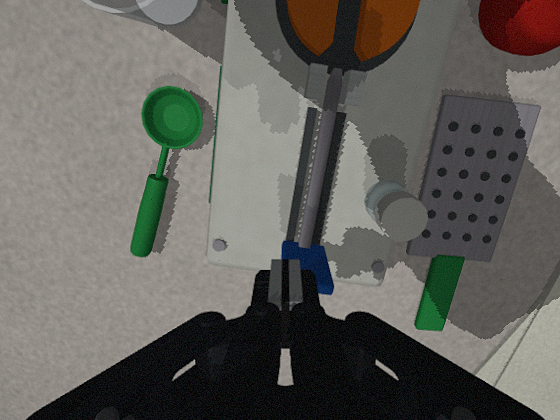

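View pics/scene3.png

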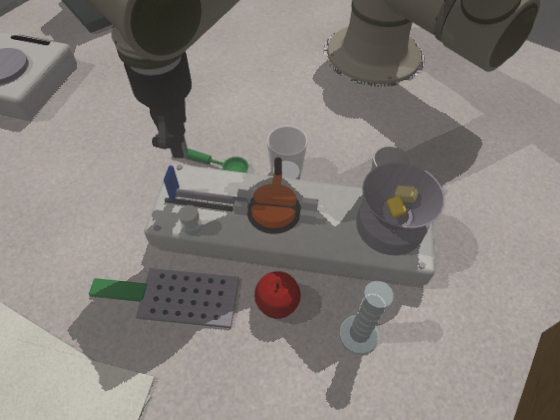

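```bash
python3 - <<'E'
from h import *
w=np.load('scene3.npz');p=w['p'];d=w['d'];c=optics.calibration('scene')
R=np.array(c['R']);t=np.array(c['t']);yy,xx=np.mgrid[:420,:560]
nn=cv2.undistortPoints(np.c_[xx.ravel(),yy.ravel()].astype(float).reshape(-1,1,2),K(c),np.array(c['dist_coeffs'])).reshape(-1,2)
X=((np.c_[nn,np.ones(len(nn))]*d.ravel()[:,None]-t)@R).reshape(420,560,3)
g=p.max(2);m=(g<60)&(np.hypot(X[...,0]-.504,X[...,1]-.056)<.02)&(X[...,2]>.09)&(X[...,2]<.13)
P=X[m];print(len(P),P.mean(0),P.min(0),P.max(0))
T=P[P[:,2]>.12];print('top',T.mean(0))
print('expected at q=0',.554-.055*np.cos(.42),.078-.055*np.sin(.42), 'q est',np.arctan2(.078-P[:,1].mean(),.554-P[:,0].mean())-.42, np.arctan2(.078-T[:,1].mean(),.554-T[:,0].mean())-.42)
save('pics/s3z.png',cv2.resize(p[140:240,150:330],None,fx=4,fy=4,interpolation=cv2.INTER_CUBIC))
p=np.load('wrist3.npz')['p'];save('pics/w3z.png',cv2.resize(p[0:150,250:450],None,fx=4,fy=4,interpolation=cv2.INTER_CUBIC))
E
```

```text
99 [0.50664086 0.0538667  0.11282909] [0.49978146 0.04842283 0.09276966] [0.50994248 0.05753334 0.12837255]
top [0.50576315 0.0531876  0.12438021]
expected at q=0 0.503780108282823 0.055573175081723644 q est 0.051282683639160886 0.055090765586015666
```

View pics/s3z.png

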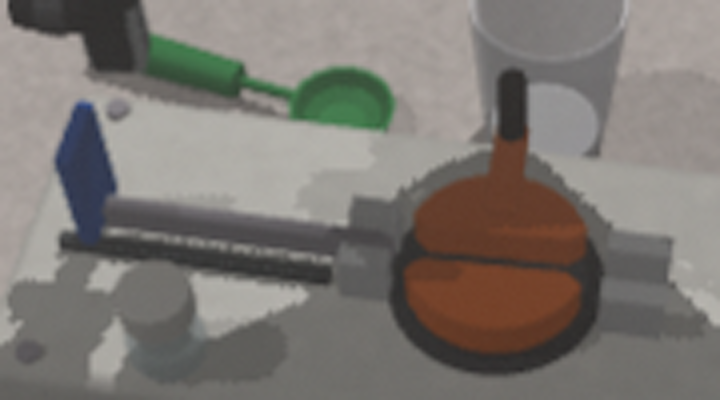

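View pics/w3z.png

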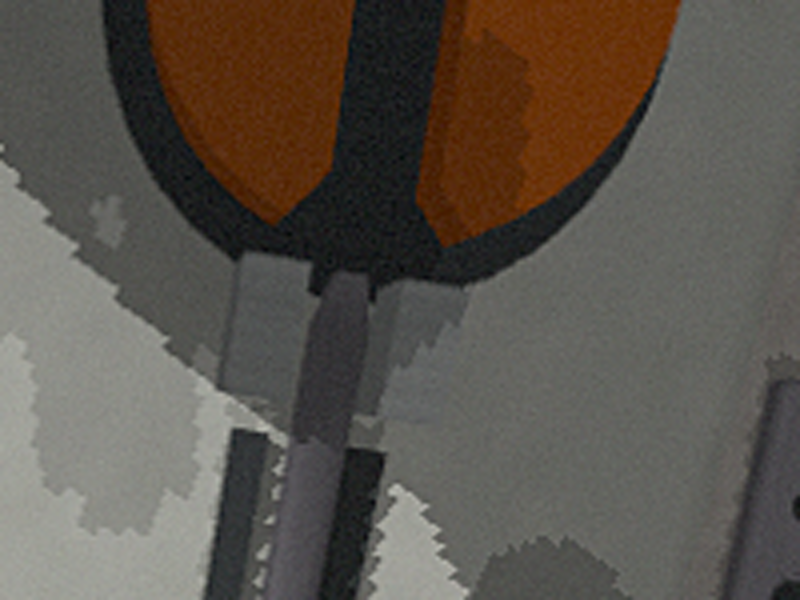

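jog_arm([
  {"grip": 0,"xyz": [0.026,-0.032,0],"rot": [0,0,-0.1]},
  {"grip": 0,"xyz": [0.053,-0.063,0],"rot": [0,0,-0.2]},
  {"grip": 0,"xyz": [0.079,-0.094,0],"rot": [0,0,-0.3]},
  {"grip": 0,"xyz": [0.079,-0.094,0],"rot": [0,0,-0.3]},
  {"grip": 0,"xyz": [0.079,-0.094,-0.02],"rot": [0,0,-0.3]},
  {"grip": 0,"xyz": [0.079,-0.094,-0.05],"rot": [0,0,-0.3]},
  {"grip": 0,"xyz": [0.079,-0.094,-0.08],"rot": [0,0,-0.3]},
  {"grip": 0,"xyz": [0.079,-0.094,-0.098],"rot": [0,0,-0.3]},
  {"grip": 0,"xyz": [0.079,-0.094,-0.098],"rot": [0,0,-0.3]},
  {"grip": 0,"xyz": [0.079,-0.094,-0.098],"rot": [0,0,-0.3]},
])

```text
time: 5.45
tool_pos: [0.6363, -0.107, 0.1022]
ee_rot: [-3.141, -0.001, 1.998]
ft_force: [0.7, 1.1, 0.4]
gripper_width: 0.003
```

```bash
python3 - <<'E'
from h import *
s=status.sense();print(s['time'],s['tool_pos'],s['ee_rot'],s['ft_force'])
p,d=optics.camera('wrist');save('pics/w4.png',p)
E
```

```text
5.45 [ 0.63630563 -0.1069945   0.10215971] [-3.14105397e+00 -7.24218150e-04  1.99802868e+00] [0.73255499 1.06590058 0.39528439]
```

View pics/w4.png

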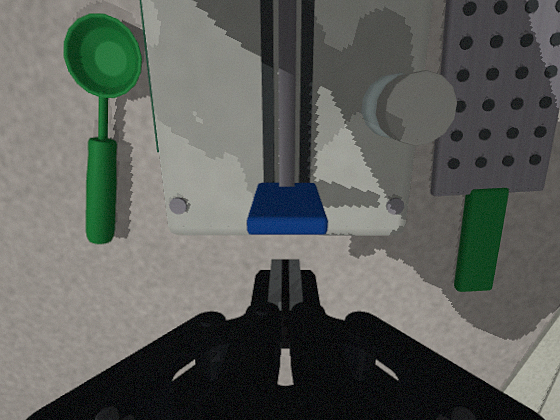

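The wrist view shows the pad (248–328, 183–234) centred ahead of the shut fingers (285,260), and the bar runs straight up the picture. Next I push it partway.

jog_arm([
  {"grip": 0,"xyz": [-0.006,0.013,0],"rot": [0,0,0]},
  {"grip": 0,"xyz": [-0.011,0.026,0],"rot": [0,0,0]},
  {"grip": 0,"xyz": [-0.017,0.038,0],"rot": [0,0,0]},
  {"grip": 0,"xyz": [-0.023,0.051,0],"rot": [0,0,0]},
  {"grip": 0,"xyz": [-0.028,0.064,0],"rot": [0,0,0]},
  {"grip": 0,"xyz": [-0.034,0.077,0],"rot": [0,0,0]},
  {"grip": 0,"xyz": [-0.04,0.09,0],"rot": [0,0,0]},
  {"grip": 0,"xyz": [-0.046,0.102,0],"rot": [0,0,0]},
  {"grip": 0,"xyz": [-0.051,0.115,0],"rot": [0,0,0]},
  {"grip": 0,"xyz": [-0.057,0.128,0],"rot": [0,0,0]},
])

```text
time: 6.33
tool_pos: [0.6079, -0.0432, 0.1023]
ee_rot: [3.142, 0.0, 1.997]
ft_force: [2.0, -1.7, 1.8]
gripper_width: 0.001
```

```bash
python3 - <<'E'
from h import *
s=status.sense();print(s['time'],s['tool_pos'],s['ee_rot'],s['ft_force'])
p,d=optics.camera('wrist');save('pics/w5.png',p)
E
```

```text
6.3333 [ 0.60789997 -0.04321659  0.102343  ] [3.14157215e+00 1.43804207e-04 1.99671350e+00] [ 2.03650737 -1.6927302   1.81701375]
```

View pics/w5.png

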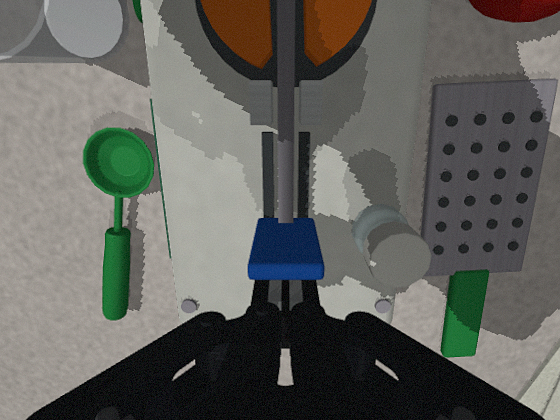

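The bar is in the slot. I'll push on to just short of the stop.

jog_arm([
  {"grip": 0,"xyz": [-0.005,0.011,0],"rot": [0,0,0]},
  {"grip": 0,"xyz": [-0.01,0.022,0],"rot": [0,0,0]},
  {"grip": 0,"xyz": [-0.015,0.033,0],"rot": [0,0,0]},
  {"grip": 0,"xyz": [-0.02,0.045,0],"rot": [0,0,0]},
  {"grip": 0,"xyz": [-0.025,0.056,0],"rot": [0,0,0]},
  {"grip": 0,"xyz": [-0.03,0.067,0],"rot": [0,0,0]},
  {"grip": 0,"xyz": [-0.034,0.076,0],"rot": [0,0,0]},
  {"grip": 0,"xyz": [-0.037,0.083,0],"rot": [0,0,0]},
  {"grip": 0,"xyz": [-0.039,0.087,0],"rot": [0,0,0]},
  {"grip": 0,"xyz": [-0.04,0.09,0],"rot": [0,0,0]},
])

```text
time: 7.22
tool_pos: [0.5879, 0.0015, 0.1022]
ee_rot: [-3.141, -0.0, 1.997]
ft_force: [0.0, -2.3, -0.2]
gripper_width: 0.002
```

Next come small 1 mm steps, watching the force.

jog_arm([
  {"grip": 0,"xyz": [0,0.001,0],"rot": [0,0,0]},
  {"grip": 0,"xyz": [-0.001,0.002,0],"rot": [0,0,0]},
  {"grip": 0,"xyz": [-0.001,0.003,0],"rot": [0,0,0]},
  {"grip": 0,"xyz": [-0.002,0.004,0],"rot": [0,0,0]},
  {"grip": 0,"xyz": [-0.002,0.005,0],"rot": [0,0,0]},
  {"grip": 0,"xyz": [-0.002,0.005,0],"rot": [0,0,0]},
  {"grip": 0,"xyz": [-0.002,0.005,0],"rot": [0,0,0]},
  {"grip": 0,"xyz": [-0.002,0.005,0],"rot": [0,0,0]},
  {"grip": 0,"xyz": [-0.002,0.005,0],"rot": [0,0,0]},
  {"grip": 0,"xyz": [-0.002,0.005,0],"rot": [0,0,0]},
])

```text
time: 8.05
tool_pos: [0.5871, 0.0038, 0.1023]
ee_rot: [-3.142, -0.0, 1.997]
ft_force: [-0.2, -1.4, -0.9]
gripper_width: 0.0
```

```bash
python3 - <<'E'
from h import *
s=status.sense();print(s['time'],s['tool_pos'],s['ft_force'])
p,d=optics.camera('scene');save('pics/s6.png',cv2.resize(p[130:280,130:350],None,fx=3.5,fy=3.5,interpolation=cv2.INTER_CUBIC))
E
```

```text
8.05 [0.58710876 0.00375    0.10226651] [-0.18494336 -1.39967011 -0.8854393 ]
```

View pics/s6.png

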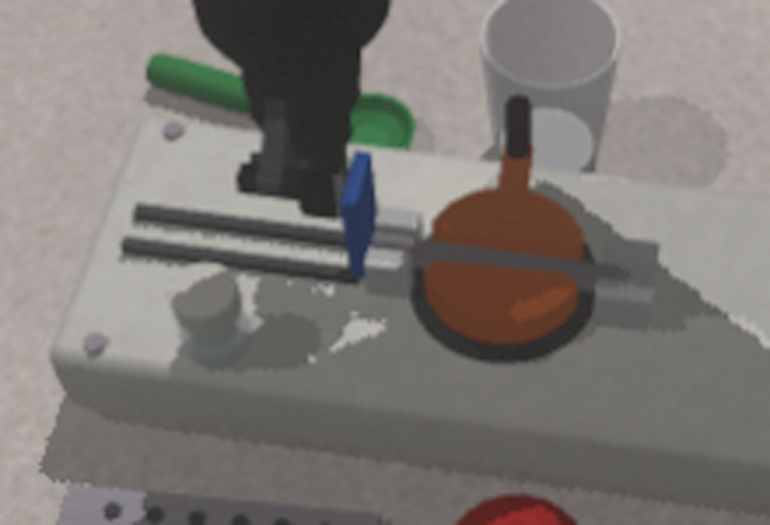

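jog_arm([
  {"grip": 0,"xyz": [0,0.001,0],"rot": [0,0,0]},
  {"grip": 0,"xyz": [-0.001,0.002,0],"rot": [0,0,0]},
  {"grip": 0,"xyz": [-0.001,0.003,0],"rot": [0,0,0]},
  {"grip": 0,"xyz": [-0.002,0.004,0],"rot": [0,0,0]},
  {"grip": 0,"xyz": [-0.002,0.004,0],"rot": [0,0,0]},
  {"grip": 0,"xyz": [-0.002,0.004,0],"rot": [0,0,0]},
  {"grip": 0,"xyz": [-0.002,0.004,0],"rot": [0,0,0]},
  {"grip": 0,"xyz": [-0.002,0.004,0],"rot": [0,0,0]},
  {"grip": 0,"xyz": [-0.002,0.004,0],"rot": [0,0,0]},
  {"grip": 0,"xyz": [-0.002,0.004,0],"rot": [0,0,0]},
])

```text
time: 8.93
tool_pos: [0.587, 0.0042, 0.1024]
ee_rot: [3.14, 0.003, 1.996]
ft_force: [4.5, -9.4, -3.0]
gripper_width: -0.001
```

The force rose to about 10 N and motion stopped at the predicted home position, so the bar is at its stop. Next I back straight off and rise.

jog_arm([
  {"grip": 0,"xyz": [0.008,-0.018,0],"rot": [0,0,0]},
  {"grip": 0,"xyz": [0.02,-0.045,0],"rot": [0,0,0]},
  {"grip": 0,"xyz": [0.033,-0.073,0],"rot": [0,0,0]},
  {"grip": 0,"xyz": [0.033,-0.073,0.03],"rot": [0,0,0]},
  {"grip": 0,"xyz": [0.033,-0.073,0.09],"rot": [0,0,0]},
  {"grip": 0,"xyz": [0.033,-0.073,0.15],"rot": [0,0,0]},
  {"grip": 0,"xyz": [0.0,-0.12,0.2],"rot": [0,0,0]},
  {"grip": 0,"xyz": [-0.04,-0.17,0.24],"rot": [0,0,0]},
  {"grip": 0,"xyz": [-0.08,-0.22,0.26],"rot": [0,0,0]},
  {"grip": 0,"xyz": [-0.12,-0.26,0.26],"rot": [0,0,0]},
])

```text
time: 9.77
tool_pos: [0.5262, -0.127, 0.2349]
ee_rot: [3.139, 0.004, 1.996]
ft_force: [0.3, -0.7, 0.2]
gripper_width: 0.004
```

```bash
python3 - <<'E'
from h import *
s=status.sense();print(s['time'],s['tool_pos'],s['ft_force'])
for n in('top','scene'):
    c=optics.calibration(n);p,d=optics.camera(n);save(f'pics/{n}7.png',p)
    R=np.array(c['R']);t=np.array(c['t']);yy,xx=np.mgrid[:420,:560]
    nn=cv2.undistortPoints(np.c_[xx.ravel(),yy.ravel()].astype(float).reshape(-1,1,2),K(c),np.array(c['dist_coeffs'])).reshape(-1,2)
    X=((np.c_[nn,np.ones(len(nn))]*d.ravel()[:,None]-t)@R).reshape(420,560,3)
    hs=cv2.cvtColor(p,cv2.COLOR_RGB2HSV)
    m=(cv2.inRange(hs,(105,100,30),(130,255,255))>0)&(X[...,2]>.119)&(X[...,2]<.13)&(np.hypot(X[...,0]-.582,X[...,1]-.016)<.03)
    P=X[m];v=P.mean(0)[:2]-[.554,.078];print(n,len(P),P.mean(0),'mill',v@[.9131,.4078],v@[-.4078,.9131])
    m=(p.max(2)<60)&(np.hypot(X[...,0]-.504,X[...,1]-.056)<.02)&(X[...,2]>.095)&(X[...,2]<.13)
    P=X[m]
    if len(P):print('q',len(P),np.arctan2(.078-P[:,1].mean(),.554-P[:,0].mean())-.42)
E
```

```text
9.7667 [ 0.52622159 -0.12698726  0.23494207] [ 0.27448884 -0.74487268  0.17226929]
top 73 [0.58034461 0.01825354 0.12524338] mill -0.000309341333388555 -0.06529782533433805
q 22 0.0323392169231132
scene 65 [0.58276023 0.01886267 0.12644791] mill 0.002144760135517321 -0.06572671199293946
q 95 0.05143672877794114
```

View pics/scene7.png

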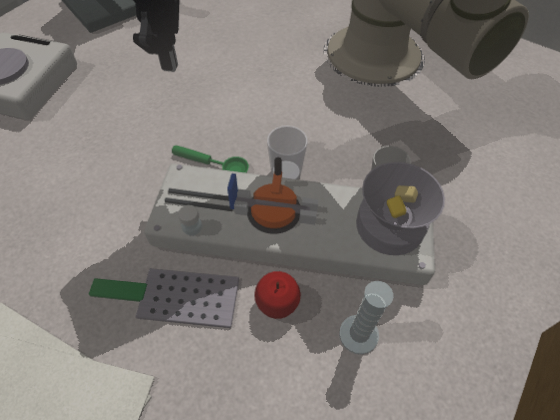

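View pics/top7.png

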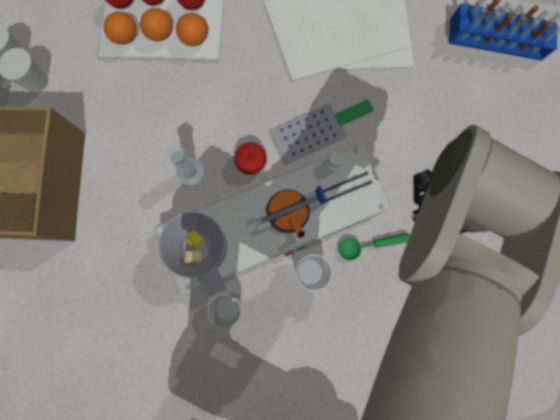

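Both views show the pad up against the guide, with its middle at mill y of about −65.5 mm, so travel is about 105 mm. The disc is at about 0.03–0.05 rad, and the bystanders stand at the same pixels as before.

```bash
python3 - <<'E'
from plant import ticket
print(ticket.close_job())
E
```

```text
the job is handed in; nothing more can be done
None
```

The mill's shaft is locked. I turned the orange disc into line by its peg, then pushed the steel bar by its blue pad through the slot to its stop. I then backed the gripper off and handed the job in; the close call gives no verdict.

Last checks, at about 9.8 s of the 48 s allowed:
- **Bar:** I measured about 105 mm of travel in both the top and scene views. At the stop the push force rose to about 10 N and the finger stopped moving, at the place I had predicted.
- **Disc:** I measured 0.03 rad (top view) and 0.05 rad (scene view), within the 0.2 rad limit. The views differ slightly, about as much as the calibration allows.
- **Gripper:** it was about 11 cm above the deck and off to the side, with about 0.8 N at the wrist, so it was touching nothing.
- **Bystanders:** by eye, the jar, cups, apple and tools stand where they were in the first pictures.

No check failed.

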